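# Set the sighting arm and step two dishes under its pointer

## Robot

A 7-joint arm with a two-finger parallel gripper is mounted at the origin on the work surface. World frame = base frame: x ahead of the robot, y to its left, z up, the work surface at z = 0. Lengths are in m, angles in rad, forces in N, time in s.
With the tool pointing down it reaches from about 0.4 to 0.85 m from the base axis. Payload 10.4 kg.
Tool frame: the origin (TCP) lies at the very end of the fingers, on their centre line; the grasp point (between the pads) lies 19 mm behind it; z points along the fingers, y is the direction in which the jaws open and shut (so a half turn about z gives the same grasp; the last joint's range is limited). The gripper opens to 87 mm and grips with 3 to 60 N. Pads are 19 mm wide; open, the fingers measure 117 mm over their backs; the gripper's body (75 mm by 190 mm) begins 51 mm behind the grasp point.
Start: joints at [1.189, 0.332, -0.065, 1.46, 0.022, 1.35, -0.088], TCP at [0.219, -0.585, 0.202] pointing down, gripper open.
Joint ranges: [-2.6, 2.6], [-0.5, 2.12], [-1.47, 1.34], [0.16, 2.42], [-1.27, 4.41], [0.06, 2.06], [-2.6, 2.6]. Speed limits (rad/s): [2.22, 2.22, 2.79, 2.79, 3.14, 3.14, 3.14].

## Interface

Orientations are given as a unit quaternion [x, y, z, w].
In Python, from bench import r, eyes, job gives the robot as it stands. The module is installed in compiled form; this text tells all that it offers.
- The arm moves only by the tool play_rows, never from a script. Its argument "motion" is a list of rows, each a list of 7 numbers: the shift along the tool's x, y, z as a fraction of full scale, then the turn, a rotation vector about the tool's x, y, z as a fraction of full scale, then the opening in per cent of the stroke, from 0 (shut) to 100 (fully open). A call has 1 to 5 rows; each row is the pose to reach, as a shift and turn from the pose commanded when the call began, along the tool's axes at that moment; what a row does not reach only later rows make up. Full scale, the value 1, is 0.2 m for a shift and 90 degrees for a turn. A row lasts 1/8 s, in which the tool goes at most 62.5 mm and 10.7 degrees, less where a joint would pass 70% of its speed; a pose out of reach is approached as far as the arm can. A call with a number of a shift or a turn outside -1 to 1 is refused whole. A call with a gripper value outside its range is refused whole. The fingers move at their own pace and stop on an object; "squeeze" is the grip in N (left out, the last holds). Time passes only in rows, so rows that repeat a pose let the fingers close. It gives the time, the measured TCP pose, the force and the opening at its end, in the units of the state.
- r.read_state(): the state, without advancing time (a new reading comes with each control period).
- eyes.camera(name): name is "scene" or "top" or "wrist"; returns a dict with "image" (400x640x3 uint8, red, green, blue), "mtx" (3x3 intrinsics, pixels), "R" (3x3) and "t" (3): a world point X has camera coordinates R X + t. Camera axes: x right, y down, z forward; pixel columns grow to the right and rows downward; lengths in m; the calibration is good to about 2 mm. A picture is of the moment at which its call begins. There is no depth.
- job.close_job(): hands the job in, once; it reports no verdict.
Trained networks look in a picture, given as the dict that the camera call returned (one of the last four; its "shot" number tells which), for a name from the list of things; names that differ only in an ending like _2 or _b are one class to them, and where a whole thing is asked for, a point or a joint stands for the part that bears it (a point fixed in the world has none). Each returns a list of dicts, best first, with "p" (0 to 1); they miss things now and then, are a little off and sometimes report something else, mostly with a low value. They report only what shows in the picture. A call takes as long as a camera call.
- eyes.regions_of(picture, label): "region" (400x640 bool, what is visible of it) and "xy" ([column, row] in pixels, amid what is visible of it).
- eyes.landmark_of(picture, label): "xy" ([column, row] in pixels: a listed point, or the origin of a listed thing).
The state is a dict: "time": time; "joint_positions": joint angles; "joint_vel": joint speeds; "joint_torque": joint torques, N m; "ee_pos": TCP position; "eef_rot": TCP orientation; "ft_force": force on the tool from outside, world axes, zero at the start; "torque": the same for the moment, N m; "width": finger opening in m.
Only numpy, scipy, OpenCV 4.12 (cv2) and the standard library are available. Lean on these libraries where they do the work, as an engineer would, in place of code of your own. Each camera call takes 0.05 s, during which the arm holds its last target. There are 200 camera calls.

## Task

On the dish-viewing stand, swing the sighting arm out over the tray until it snaps home against its end stop and stays there. Then slide the tray so that the middle of the square dish lies under the arm's pointer, pause there for a second, and move on until the middle of the large round dish lies under it; leave it so, with the arm still home. Leave the bottle, the jar and the stack of dishes around the stand standing where they are.

Things in the scene. Friction and masses are not known exactly. Their poses are not given: they have to be found in the camera images.
- stand: the viewing stand: white base plate 250 x 340 mm, 14 mm thick, fixed; origin on the bench, straight below where the pointer stands when the arm is home; x and y lie along the base, which reaches 125 mm to -x and +x, 200 mm to +y, 140 mm to -y. A 28 mm thick steel pillar at y = +130 mm carries the sighting arm; a tray rides on two crossed slides
- sight_arm (a joint): angle of the sighting arm about the pillar, growing anticlockwise seen from above: about 0 when folded away, 0.18 pointing along the stand's -x, 1.75 rad when home at its end stop, pointing along the stand's -y over the tray. A spring strut at its tail resists from about 0.4 rad (about 3 N at the grip), pushes it back if let go before 1.35 rad and snaps it home beyond 1.45
- sight_arm_hinge (a point): point on the hinge axis on top of the pillar, at the underside of the arm, 90 mm above the bench
- sight_grip (a point): middle of the upright black grip at the arm's free end, a round post 20 mm thick and 38 mm tall standing on the white arm (arm 12 mm thick, top 102 mm above the bench; post top 140 mm); the point lies 16 mm below the post's top and 130 mm from the hinge axis
- pointer (a point): tip of the steel pointer that hangs from the arm's free end, straight below the grip, 68 mm above the bench, 10 mm above the dish rims
- slide_x (a joint): lower slide: shift of the tray along the stand's x axis, -0.045 to 0.045 m; at 0 the tray's middle has the x of the stand's origin; stays where it is left (friction 1 to 2 N)
- slide_y (a joint): upper slide: shift of the tray along the stand's y axis, -0.045 to 0.045 m; at 0 the tray's middle has the y of the stand's origin; stays where it is left (friction 1 to 2 N)
- tray_grip (a point): on the axis of the tray's upright black grip, a round post 20 mm thick and 58 mm tall on a tab at the tray's -y side, 112 mm from the tray's middle, the point 14 mm below its top; tray and tab top 46 mm, post top 104 mm above the bench. The grey tray is 135 x 135 mm and carries four fixed white dishes 12 mm high, each with a leaf disc
- square_dish (a point): middle of the square dish (48 x 48 mm) at rim height, 58 mm above the bench; 30 mm to +x and 30 mm to -y of the tray's middle
- large_dish (a point): middle of the large round dish (58 mm across) at rim height, 58 mm above the bench; 30 mm to -x and 30 mm to +y of the tray's middle. The other two dishes are round and 32 mm across
- bottle: loose amber bottle, 64 mm across, 150 mm tall, left of the stand, origin under its middle; not to be moved
- jar: loose glass jar with a white cap, 72 mm across, 90 mm tall, right of the stand, origin under its middle; not to be moved
- dish_stack: loose stack of closed dishes, one piece, 90 mm across, 60 mm tall, right of the stand, farther out than the jar, origin under its middle; not to be moved

How it is judged:
On the way, in this order (a step that is already met when the one before it is completed fails the run):
1. the sighting arm is home against its end stop (value of joint sight_arm above 1.69 rad), for 0.3 s.
2. the middle of the square dish rests under the pointer, the arm still home (value of joint sight_arm above 1.69 rad and horizontal distance between square_dish and pointer below 0.01 m), for 0.5 s.
3. the middle of the large round dish lies under the pointer, the arm still home (value of joint sight_arm above 1.69 rad and horizontal distance between large_dish and pointer below 0.01 m), for 0.2 s.
At the end, for the whole second after the job is handed in: the sighting arm is home (within 0.06 rad, about 3.5 degrees, of its end stop), the middle of the large round dish lies within 10 mm, seen from above, of the pointer, and the tray is at rest (all of step 3 and velocity of joint slide_x between -0.01 and 0.01 m/s and velocity of joint slide_y between -0.01 and 0.01 m/s); the robot touches nothing.
It fails at once if the bottle, the jar or the stack of dishes is shifted more than 30 mm or tipped over (distance of any of bottle, jar, dish_stack from where it was at the start of the episode above 0.03 m or angle between any of bottle, jar, dish_stack's own z axis and vertical above 0.35 rad).
It also fails if it takes over 67 s, if anything falls off the work surface, if the arm or the gripper's body presses on something with over 40 N, if the wrist force passes 120 N, or if a joint passes its speed limit or range.

## Working session

There is one attempt and no reset: what is moved stays moved. The work goes in short steps, Python scripts to look and compute and a tool call to move; the robot and the scene stay as the last step left them, time stands still between calls to the robot, and variables do not carry over. Pictures are saved under pics/ and viewed, about 8 in all and at most 12, crops included, and the job is handed in when it is done.

Besides the shell and the picture viewer there is one more tool, called after ">>>" in YAML: its name, and indented under it one key for each argument. play_rows: Moves the arm, as the interface text tells. Shift numbers are shares of 0.2 m and turn numbers shares of 90 degrees, none past 1 either way. Its arguments: {"type":"object","properties":{"motion":{"type":"array","items":{"type":"array","items":{"type":"number"}}},"squeeze":{"type":"number"}},"required":["motion"]}

```bash
mkdir -p pics; cat > h.py <<'E'
import numpy as np, cv2
from bench import r, eyes, job
from scipy.spatial.transform import Rotation as Ro
def px2w(p,xy,z):
    d=p["R"].T@np.linalg.inv(p["mtx"])@np.array([xy[0],xy[1],1.]); c=-p["R"].T@p["t"]
    return c+d*(z-c[2])/d[2]
Z=dict(sight_arm_hinge=.09,sight_grip=.124,tray_grip=.09,square_dish=.058,large_dish=.058,pointer=.068,stand=0,bottle=0,jar=0,dish_stack=0)
def look(cam,names=Z):
    p=eyes.camera(cam)
    for n in names:
        for d in eyes.landmark_of(p,n)[:2]: print(cam,n,round(d["p"],2),np.round(d["xy"],0),np.round(px2w(p,d["xy"],Z[n]),4))
    return p
def save(p,n): cv2.imwrite("pics/"+n+".png",p["image"][:,:,::-1])
E
python3 - <<'E'
from h import *
for c in("top","scene"):
    save(look(c),c+"1")
s=r.read_state();print(s["time"],s["ee_pos"],Ro.from_quat(s["eef_rot"]).as_matrix().round(3),s["width"])
E
```

```text
top sight_arm_hinge 0.74 [267. 181.] [0.6076 0.1574 0.09  ]
top sight_arm_hinge 0.28 [444. 178.] [ 0.6197 -0.3934  0.09  ]
top sight_grip 0.77 [265. 219.] [0.4845 0.156  0.124 ]
top tray_grip 0.97 [349. 179.] [ 0.6149 -0.097   0.09  ]
top square_dish 0.84 [325. 167.] [ 0.6608 -0.0238  0.058 ]
top square_dish 0.72 [265. 216.] [0.4978 0.1665 0.058 ]
top large_dish 0.6 [305. 186.] [0.5973 0.0421 0.058 ]
top pointer 0.6 [271. 219.] [0.4891 0.1454 0.068 ]
top pointer 0.43 [266. 181.] [0.6107 0.1669 0.068 ]
top stand 0.24 [208. 179.] [0.629  0.3749 0.    ]
top bottle 0.76 [206. 178.] [0.6314 0.3801 0.    ]
top bottle 0.31 [265. 219.] [0.4954 0.1755 0.    ]
top jar 0.55 [422. 245.] [ 0.4144 -0.3422  0.    ]
top dish_stack 0.61 [444. 174.] [ 0.6547 -0.4245  0.    ]
scene sight_arm_hinge 0.8 [382. 222.] [0.6049 0.1608 0.09  ]
scene sight_grip 0.91 [379. 175.] [0.4642 0.1603 0.124 ]
scene tray_grip 0.7 [272. 226.] [ 0.6336 -0.0918  0.09  ]
scene square_dish 0.91 [306. 244.] [ 0.6557 -0.0135  0.058 ]
scene square_dish 0.42 [383. 224.] [0.5778 0.1683 0.058 ]
scene large_dish 0.8 [331. 228.] [0.597  0.0425 0.058 ]
scene pointer 0.67 [375. 199.] [0.4961 0.1539 0.068 ]
scene stand 0.8 [323. 246.] [0.6039 0.0252 0.    ]
scene bottle 0.73 [475. 261.] [ 0.633   0.3922 -0.    ]
scene jar 0.81 [195. 192.] [ 0.4135 -0.3519  0.    ]
scene dish_stack 0.71 [141. 253.] [ 0.6524 -0.4129  0.    ]
1.1 [ 0.21950603 -0.58519633  0.20205009] [[ 0.936  0.351  0.   ]
 [ 0.351 -0.936 -0.   ]
 [ 0.     0.    -1.   ]] 0.0871915622600596
```

```bash
python3 -c "
import cv2,numpy as np
a=cv2.imread('pics/top1.png');b=cv2.imread('pics/scene1.png')
cv2.imwrite('pics/both1.png',cv2.resize(np.vstack([a,b]),(480,600)))"
```

```text
(no output)
```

View pics/top1.png

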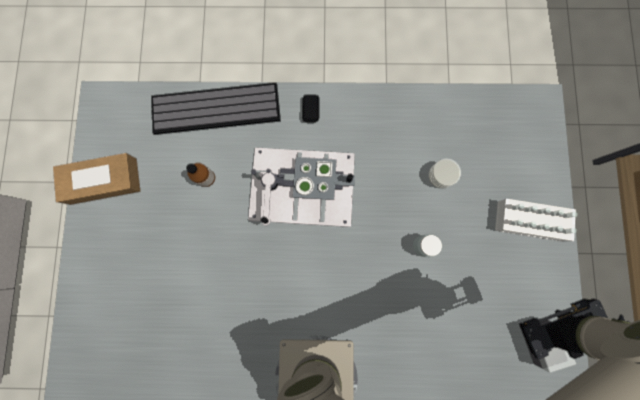

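The top picture shows the stand with +y to the left and +x away from the robot. The arm is folded toward the robot, with its hinge near (267,181), its grip at (265,219) and the tray grip at (349,179). The bottle is at (200,175), the jar at (430,245) and the stack at (444,174).

```bash
cat >> h.py <<'E'
def plan(wps,start=None,yaw0=None):
    "wps: (x,y,z,yaw_of_tool_y_deg); row numbers from start pose"
    s=r.read_state(); p=np.array(s["ee_pos"]) if start is None else np.array(start); R=Ro.from_quat(s["eef_rot"]).as_matrix()
    if yaw0 is not None:
        c,n=np.cos(np.radians(yaw0)),np.sin(np.radians(yaw0)); R=np.array([[-n,c,0],[c,n,0],[0,0,-1.]])
    for w in wps:
        c,n=np.cos(np.radians(w[3])),np.sin(np.radians(w[3])); T=np.array([[-n,c,0],[c,n,0],[0,0,-1.]])
        print(w,"->",np.round(R.T@(np.array(w[:3])-p)/.2,3),np.round(Ro.from_matrix(R.T@T).as_rotvec()/(np.pi/2),3))
E
python3 - <<'E'
from h import *
plan([(.36,-.48,.2,-52)])
plan([(.47,-.33,.2,-35)],(.36,-.48,.2),-52)
plan([(.52,-.13,.2,-15)],(.47,-.33,.2),-35)
plan([(.49,.05,.2,-2.5)],(.52,-.13,.2),-15)
E
```

```text
(0.36, -0.48, 0.2, -52) -> [ 0.842 -0.246  0.01 ] [ 0.    -0.    -0.194]
(0.47, -0.33, 0.2, -35) -> [ 0.895 -0.252  0.   ] [ 0.     0.    -0.189]
(0.52, -0.13, 0.2, -15) -> [ 0.963 -0.369  0.   ] [ 0.     0.    -0.222]
(0.49, 0.05, 0.2, -2.5) -> [ 0.831 -0.378  0.   ] [ 0.     0.    -0.139]
```

>>> play_rows:
  motion:
    - [0.28,-0.08,0,0,0,-0.065,100]
    - [0.56,-0.16,0,0,0,-0.13,100]
    - [0.84,-0.24,0,0,0,-0.19,100]
    - [0.84,-0.24,0,0,0,-0.19,100]

```text
time: 1.6
ee_pos: [0.365, -0.4772, 0.2023]
eef_rot: [0.945, 0.327, 0.001, -0.0]
ft_force: [-0.5, -0.5, -0.3]
width: 0.0872
```

>>> play_rows:
  motion:
    - [0.3,-0.08,0,0,0,-0.065,100]
    - [0.6,-0.16,0,0,0,-0.13,100]
    - [0.9,-0.25,0,0,0,-0.19,100]
    - [0.9,-0.25,0,0,0,-0.19,100]

```text
time: 2.1
ee_pos: [0.475, -0.327, 0.2024]
eef_rot: [0.886, 0.464, 0.001, -0.0]
ft_force: [-0.5, -0.0, -0.5]
width: 0.0873
```

>>> play_rows:
  motion:
    - [0.3,-0.12,0,0,0,-0.07,100]
    - [0.6,-0.24,0,0,0,-0.14,100]
    - [0.96,-0.37,0,0,0,-0.22,100]
    - [0.96,-0.37,0,0,0,-0.22,100]

```text
time: 2.6
ee_pos: [0.5228, -0.1292, 0.2024]
eef_rot: [0.794, 0.608, 0.0, 0.0]
ft_force: [-0.2, -1.2, -0.6]
width: 0.087
```

>>> play_rows:
  motion:
    - [0.28,-0.12,0,0,0,-0.07,100]
    - [0.55,-0.25,0,0,0,-0.14,100]
    - [0.83,-0.38,0,0,0,-0.14,100]
    - [0.83,-0.38,0,0,0,-0.14,100]
    - [0.83,-0.38,0,0,0,-0.14,100]

```text
time: 3.22
ee_pos: [0.4935, 0.046, 0.202]
eef_rot: [0.726, 0.688, -0.0, 0.0]
ft_force: [0.3, -0.5, -0.8]
width: 0.087
```

```bash
python3 - <<'E'
from h import *
p=look("wrist");save(p,"w1")
s=r.read_state();print(s["time"],s["ee_pos"],s["ft_force"])
plan([(.475,.158,.16,-2.5)])
E
```

```text
wrist sight_arm_hinge 0.75 [452.  56.] [0.6099 0.1552 0.09  ]
wrist sight_grip 0.94 [300.  54.] [0.4825 0.1589 0.124 ]
wrist sight_grip 0.42 [306.  65.] [0.4865 0.1511 0.124 ]
wrist square_dish 0.55 [475. 226.] [ 0.6583 -0.0158  0.058 ]
wrist large_dish 0.77 [426. 176.] [0.6017 0.0431 0.058 ]
wrist pointer 0.55 [306.  66.] [0.484  0.1561 0.068 ]
wrist stand 0.73 [412. 179.] [0.6037 0.0259 0.    ]
wrist stand 0.52 [427. 179.] [0.622  0.0254 0.    ]
wrist bottle 0.6 [458.  57.] [0.6506 0.1632 0.    ]
3.775 [0.49319548 0.04793907 0.20202194] [-0.54182693  0.40003447 -0.14373159]
(0.475, 0.158, 0.16, -2.5) -> [ 0.545 -0.118  0.21 ] [-0.     0.    -0.004]
```

View pics/w1.png

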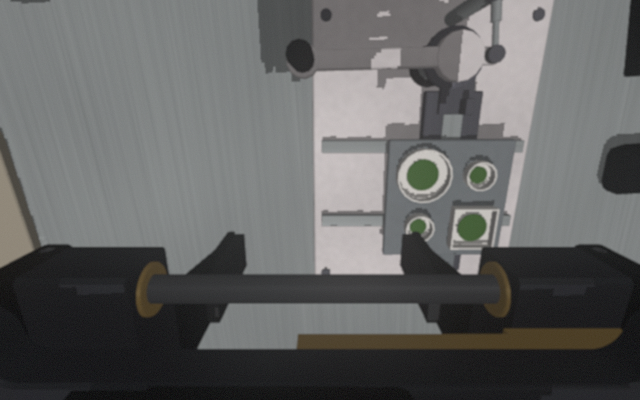

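>>> play_rows:
  motion:
    - [0.28,-0.04,0.0,0,0,0,100]
    - [0.55,-0.09,0.1,0,0,0,100]
    - [0.55,-0.09,0.2,0,0,0,100]
    - [0.55,-0.09,0.2,0,0,0,100]

```text
time: 4.28
ee_pos: [0.4798, 0.1587, 0.1609]
eef_rot: [0.724, 0.69, -0.001, -0.001]
ft_force: [-0.3, -0.3, -0.2]
width: 0.0872
```

```bash
python3 - <<'E'
from h import *
p=look("wrist",["sight_grip","sight_arm_hinge"]);save(p,"w2")
p=look("scene",["sight_grip","sight_arm_hinge"])
s=r.read_state();print(s["time"],s["ee_pos"],s["ft_force"])
E
```

```text
wrist sight_grip 0.65 [330. 212.] [0.4849 0.1592 0.124 ]
wrist sight_arm_hinge 0.9 [482. 196.] [0.6115 0.1553 0.09  ]
scene sight_grip 0.66 [378. 178.] [0.4808 0.1564 0.124 ]
scene sight_arm_hinge 0.95 [380. 225.] [0.6156 0.1552 0.09  ]
scene sight_arm_hinge 0.68 [375. 200.] [0.5268 0.1493 0.09  ]
4.575 [0.4812439  0.15832682 0.16275575] [-0.11650755 -0.35299549 -0.59343153]
```

View pics/w2.png

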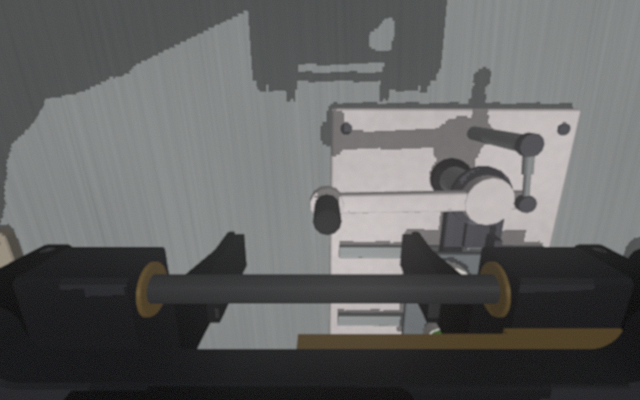

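The post, at (326,212), sits midway between the fingers, so I'll descend and grip.

>>> play_rows:
  motion:
    - [0,0,0.14,0,0,0,100]
    - [0,0,0.27,0,0,0,100]
    - [0,0,0.275,0,0,0,100]
    - [0,0,0.275,0,0,0,20]
    - [0,0,0.275,0,0,0,0]
  squeeze: 25

```text
time: 5.2
ee_pos: [0.4814, 0.159, 0.1083]
eef_rot: [0.724, 0.689, 0.001, 0.001]
ft_force: [-0.8, -0.7, 0.6]
width: 0.0743
```

>>> play_rows:
  motion:
    - [0,0,0,0,0,0,0]
    - [0,0,0,0,0,0,0]

```text
time: 5.45
ee_pos: [0.4808, 0.1588, 0.1074]
eef_rot: [0.724, 0.689, 0.0, 0.0]
ft_force: [0.0, 0.3, 0.9]
width: 0.0548
```

```bash
python3 - <<'E'
from h import *
s=r.read_state();print(s["time"],s["ee_pos"],s["ft_force"],s["width"])
H=np.array([.611,.156]); d=s["ee_pos"][:2]-H; a=np.arctan2(d[1],d[0]);print(np.hypot(*d),np.degrees(a))
H=s["ee_pos"][:2]-.13*d/np.hypot(*d); print("H",H)
for k in np.arange(.15,1.66,.15): plan([(*(H+.13*np.array([np.cos(a+k),np.sin(a+k)])),s["ee_pos"][2],-2.5)])
E
```

```text
5.45 [0.48082242 0.15882427 0.10735545] [0.00568184 0.29748563 0.88480499] 0.05483599126736553
0.1302082117628155 178.757132134398
H [0.61079184 0.15600452]
(np.float64(0.4818604589734485), np.float64(0.13937022322546505), np.float64(0.10735544992976688), -2.5) -> [-0.097  0.01   0.   ] [ 0.     0.    -0.004]
(np.float64(0.48579401704909725), np.float64(0.1202897440221728), np.float64(0.10735544992976688), -2.5) -> [-0.191  0.034  0.   ] [ 0.     0.    -0.004]
(np.float64(0.4925347566865219), np.float64(0.1020113416055986), np.float64(0.10735544992976688), -2.5) -> [-0.281  0.073  0.   ] [ 0.     0.    -0.004]
(np.float64(0.5019312954056383), np.float64(0.08494550948812137), np.float64(0.10735544992976688), -2.5) -> [-0.364  0.124  0.   ] [ 0.     0.    -0.004]
(np.float64(0.5137726072045504), np.float64(0.06947550946734847), np.float64(0.10735544992976688), -2.5) -> [-0.438  0.187  0.   ] [ 0.     0.    -0.004]
(np.float64(0.5277927617486085), np.float64(0.055948764392405245), np.float64(0.10735544992976688), -2.5) -> [-0.502  0.26   0.   ] [ 0.     0.    -0.004]
(np.float64(0.5436768965924126), np.float64(0.04466905579574293), np.float64(0.10735544992976688), -2.5) -> [-0.554  0.342  0.   ] [ 0.     0.    -0.004]
(np.float64(0.5610682883115339), np.float64(0.03588970161483353), np.float64(0.10735544992976688), -2.5) -> [-0.594  0.431  0.   ] [ 0.     0.    -0.004]
(np.float64(0.5795763637415767), np.float64(0.029807867217415795), np.float64(0.10735544992976688), -2.5) -> [-0.62   0.525  0.   ] [ 0.     0.    -0.004]
(np.float64(0.5987854714094256), np.float64(0.02656013749239866), np.float64(0.10735544992976688), -2.5) -> [-0.631  0.622  0.   ] [ 0.     0.    -0.004]
(np.float64(0.6182642161692395), np.float64(0.026219449447716175), np.float64(0.10735544992976688), -2.5) -> [-0.628  0.719  0.   ] [ 0.     0.    -0.004]
```

>>> play_rows:
  motion:
    - [0,0,0,0,0,0,0]
    - [0,0,0,0,0,0,0]
    - [0,0,0,0,0,0,0]
    - [0,0,0,0,0,0,0]
    - [0,0,0,0,0,0,0]

```text
time: 6.08
ee_pos: [0.4825, 0.1586, 0.1072]
eef_rot: [0.725, 0.689, 0.002, 0.001]
ft_force: [9.3, 0.6, -6.9]
width: 0.0191
```

>>> play_rows:
  motion:
    - [-0.05,0.015,0,0,0,0,0]
    - [-0.097,0.025,0,0,0,0,0]
    - [-0.145,0.035,0,0,0,0,0]
    - [-0.191,0.047,0,0,0,0,0]
    - [-0.191,0.047,0,0,0,0,0]

```text
time: 6.7
ee_pos: [0.4865, 0.1197, 0.107]
eef_rot: [0.724, 0.689, -0.002, -0.001]
ft_force: [-8.7, 0.3, 7.1]
width: 0.0189
```

>>> play_rows:
  motion:
    - [-0.09,0.033,0,0,0,0,0]
    - [-0.173,0.084,0,0,0,0,0]
    - [-0.247,0.147,0,0,0,0,0]
    - [-0.311,0.22,0,0,0,0,0]
    - [-0.311,0.22,0,0,0,0,0]

```text
time: 7.32
ee_pos: [0.527, 0.0504, 0.1065]
eef_rot: [0.726, 0.688, -0.004, -0.0]
ft_force: [-14.6, -13.4, 13.7]
width: 0.0187
```

>>> play_rows:
  motion:
    - [-0.045,0.035,0,0,0,0,0]
    - [-0.082,0.079,0,0,0,0,0]
    - [-0.13,0.181,0,0,0,0,0]
    - [-0.13,0.181,0,0,0,0,0]

```text
time: 7.82
ee_pos: [0.5642, 0.025, 0.1067]
eef_rot: [0.725, 0.688, -0.001, 0.001]
ft_force: [-2.2, -8.9, 2.2]
width: 0.0186
```

```bash
python3 - <<'E'
from h import *
p=look("scene",["sight_grip","sight_arm_hinge","stand"]);save(p,"s2")
s=r.read_state();print(s["time"],s["ee_pos"],s["ft_force"],s["width"])
E
```

```text
scene sight_grip 0.93 [328. 196.] [0.559  0.0326 0.124 ]
scene sight_grip 0.33 [144. 257.] [ 0.7687 -0.3216  0.124 ]
scene sight_arm_hinge 0.77 [384. 224.] [0.6101 0.1633 0.09  ]
scene stand 0.74 [326. 248.] [0.6085 0.033  0.    ]
8.025 [0.56330806 0.02529881 0.10674299] [-1.19060019 -8.81900995  1.57860104] 0.018928743112859053
```

View pics/s2.png

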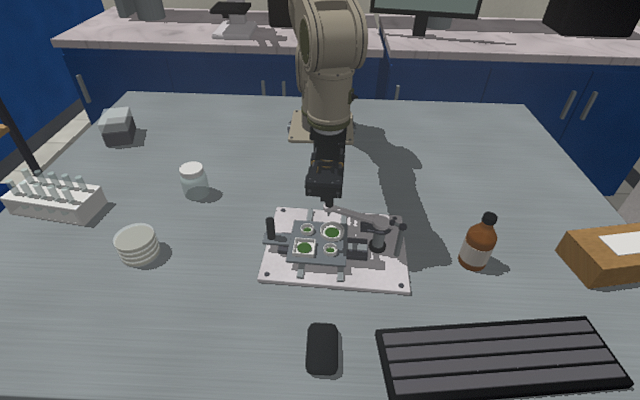

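The gripper holds the post at (328,196), with the arm about two thirds of the way over. Next I'll take it to home.

>>> play_rows:
  motion:
    - [-0.025,0.05,0,0,0,0,0]
    - [-0.04,0.11,0,0,0,0,0]
    - [-0.05,0.16,0,0,0,0,0]
    - [-0.053,0.205,0,0,0,0,0]
    - [-0.053,0.205,0,0,0,0,0]

```text
time: 8.65
ee_pos: [0.6051, 0.0131, 0.1069]
eef_rot: [0.725, 0.689, -0.001, 0.001]
ft_force: [-0.0, -7.9, 0.1]
width: 0.0169
```

>>> play_rows:
  motion:
    - [0,0,0,0,0,0,30]
    - [0,0,0,0,0,0,60]
    - [0,0,0,0,0,0,60]
    - [0,0,0,0,0,0,60]
    - [0,0,0,0,0,0,60]

```text
time: 9.28
ee_pos: [0.6043, 0.0157, 0.1071]
eef_rot: [0.724, 0.689, 0.0, 0.0]
ft_force: [-0.6, -0.8, -0.5]
width: 0.0508
```

>>> play_rows:
  motion:
    - [0,0,-0.15,0,0,0,60]
    - [0,0,-0.3,0,0,0,60]
    - [-0.3,0,-0.35,0,0,0,60]
    - [-0.6,0,-0.35,0,0,0,60]
    - [-0.6,0,-0.35,0,0,0,60]

```text
time: 9.9
ee_pos: [0.5977, -0.1111, 0.1768]
eef_rot: [0.727, 0.686, -0.001, 0.001]
ft_force: [0.2, 0.9, -0.6]
width: 0.0522
```

```bash
python3 - <<'E'
from h import *
for c in("wrist","scene","top"):
  p=look(c,["sight_grip","sight_arm_hinge","stand","tray_grip","square_dish","large_dish","pointer"]);save(p,c+"3")
s=r.read_state();print(s["time"],s["ee_pos"],s["ft_force"],s["width"])
E
```

```text
wrist sight_grip 0.62 [322.   7.] [0.6054 0.026  0.124 ]
wrist sight_arm_hinge 0.19 [353. 182.] [ 0.6242 -0.1015  0.09  ]
wrist stand 0.96 [324.  40.] [0.6075 0.0267 0.    ]
wrist tray_grip 0.98 [351. 182.] [ 0.6225 -0.1021  0.09  ]
wrist square_dish 0.97 [383.  85.] [ 0.6568 -0.0223  0.058 ]
wrist large_dish 0.75 [318.   5.] [0.6028 0.0438 0.058 ]
wrist pointer 0.76 [323.  25.] [0.6057 0.0263 0.068 ]
scene sight_grip 0.74 [323. 208.] [0.6019 0.0227 0.124 ]
scene sight_arm_hinge 0.71 [380. 224.] [0.6133 0.1552 0.09  ]
scene tray_grip 0.74 [270. 225.] [ 0.6286 -0.0966  0.09  ]
scene square_dish 0.83 [304. 247.] [ 0.6649 -0.0177  0.058 ]
scene large_dish 0.86 [331. 230.] [0.6045 0.0431 0.058 ]
scene pointer 0.87 [324. 228.] [0.6094 0.0251 0.068 ]
top sight_grip 0.86 [310. 177.] [0.6126 0.023  0.124 ]
top sight_arm_hinge 0.8 [263. 180.] [0.6104 0.1716 0.09  ]
top stand 0.61 [310. 188.] [0.6018 0.0279 0.    ]
top stand 0.3 [207. 179.] [0.6304 0.3774 0.    ]
top tray_grip 0.59 [347. 178.] [ 0.6174 -0.0929  0.09  ]
top square_dish 0.92 [325. 166.] [ 0.6648 -0.0231  0.058 ]
top large_dish 0.84 [302. 188.] [0.5893 0.0497 0.058 ]
top large_dish 0.74 [326. 167.] [ 0.6595 -0.0277  0.058 ]
top pointer 0.75 [313. 182.] [0.6093 0.0147 0.068 ]
11.1 [ 0.59835426 -0.10438536  0.17705639] [-0.16943632  0.5843628  -0.25794408] 0.05225283645784606
```

View pics/wrist3.png

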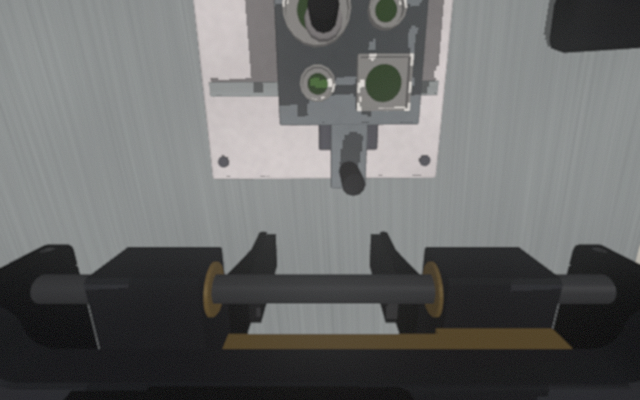

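The arm is home, with its grip over the large dish at (322,10). The tray post is at (351,180), with its base nearer (345,190). Next I'll grasp the tray post.

>>> play_rows:
  motion:
    - [0.02,0.06,0.0,0,0,0,60]
    - [0.02,0.124,0.1,0,0,0,60]
    - [0.02,0.124,0.25,0,0,0,60]
    - [0.02,0.124,0.4,0,0,0,60]
    - [0.02,0.124,0.5,0,0,0,60]

```text
time: 11.72
ee_pos: [0.6234, -0.1012, 0.0754]
eef_rot: [0.724, 0.689, -0.0, -0.001]
ft_force: [-0.2, -0.5, 0.6]
width: 0.0517
```

>>> play_rows:
  motion:
    - [0,0,0,0,0,0,30]
    - [0,0,0,0,0,0,15]
    - [0,0,0,0,0,0,0]
    - [0,0,0,0,0,0,0]
    - [0,0,0,0,0,0,0]
  squeeze: 25

```text
time: 12.35
ee_pos: [0.6237, -0.1018, 0.0778]
eef_rot: [0.724, 0.689, 0.0, 0.001]
ft_force: [-1.0, -0.2, 4.3]
width: 0.0183
```

```bash
python3 - <<'E'
from h import *
s=r.read_state();print(s["time"],s["ee_pos"],s["ft_force"],s["width"])
for c in("wrist","scene"): 
  p=look(c,["pointer","sight_grip","tray_grip","square_dish","large_dish","stand"]);save(p,c+"4")
E
```

```text
12.35 [ 0.62373969 -0.10176901  0.07781755] [-1.01813029 -0.2358889   4.34283438] 0.018273124065881365
wrist pointer 0.86 [278.  14.] [0.6061 0.0223 0.068 ]
wrist tray_grip 0.97 [323. 238.] [ 0.624  -0.0996  0.09  ]
wrist stand 0.66 [287.  35.] [0.6041 0.0249 0.    ]
scene pointer 0.95 [323. 231.] [0.6185 0.0237 0.068 ]
scene sight_grip 0.59 [325. 207.] [0.5972 0.0256 0.124 ]
scene tray_grip 0.9 [270. 223.] [ 0.6233 -0.0973  0.09  ]
scene square_dish 0.58 [306. 246.] [ 0.6598 -0.0144  0.058 ]
scene large_dish 0.64 [334. 231.] [0.6076 0.0489 0.058 ]
scene stand 0.78 [323. 250.] [ 0.6163  0.0256 -0.    ]
```

View pics/wrist4.png

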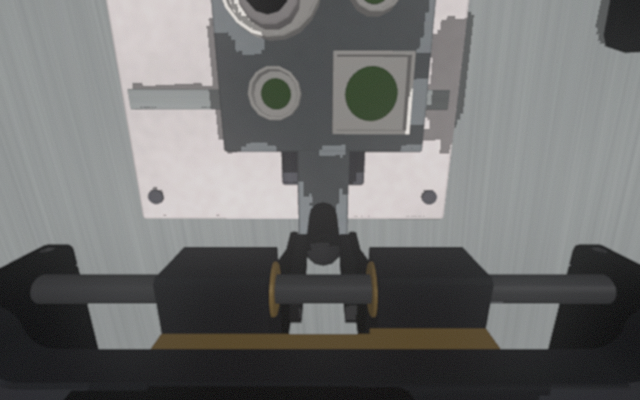

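The fingers hold the tray post at (323,235), and the square dish is centred at (372,93). Next I'll slide the tray to bring the square dish under the pointer.

>>> play_rows:
  motion:
    - [0.04,-0.05,0,0,0,0,0]
    - [0.1,-0.12,0,0,0,0,0]
    - [0.16,-0.195,0,0,0,0,0]
    - [0.22,-0.267,0,0,0,0,0]
    - [0.22,-0.267,0,0,0,0,0]

```text
time: 13.68
ee_pos: [0.5714, -0.0533, 0.0777]
eef_rot: [0.724, 0.69, 0.0, 0.0]
ft_force: [-0.9, 1.2, 5.4]
width: 0.0181
```

```bash
python3 - <<'E'
from h import *
s=r.read_state();print(s["time"],s["ee_pos"],s["ft_force"],s["width"])
for c in("wrist","scene"): 
  p=look(c,["pointer","sight_grip","tray_grip","square_dish","large_dish","stand"]);save(p,c+"5")
a=cv2.imread('pics/wrist5.png')[:260];b=cv2.imread('pics/scene5.png')[170:300,240:440]
cv2.imwrite('pics/both5.png',np.vstack([a[:, :600],cv2.resize(b,(600,330),interpolation=2)]))
E
```

```text
13.675 [ 0.57142445 -0.05327834  0.07769592] [-0.87514252  1.17001288  5.41148404] 0.018145250777697266
wrist pointer 0.68 [375. 100.] [0.6057 0.0239 0.068 ]
wrist sight_grip 0.67 [397. 100.] [0.6056 0.024  0.124 ]
wrist tray_grip 0.7 [321. 242.] [ 0.5705 -0.0535  0.09  ]
wrist square_dish 0.91 [371.  95.] [0.6045 0.0271 0.058 ]
wrist stand 0.87 [364.  99.] [0.6077 0.025  0.    ]
scene pointer 0.63 [321. 231.] [0.6187 0.02   0.068 ]
scene sight_grip 0.8 [324. 209.] [0.6045 0.0244 0.124 ]
scene tray_grip 0.96 [294. 212.] [ 0.5803 -0.0458  0.09  ]
scene square_dish 0.56 [325. 231.] [0.61   0.0297 0.058 ]
scene large_dish 0.58 [349. 215.] [0.5495 0.0881 0.058 ]
scene stand 0.7 [325. 247.] [0.607  0.0308 0.    ]
```

View pics/both5.png

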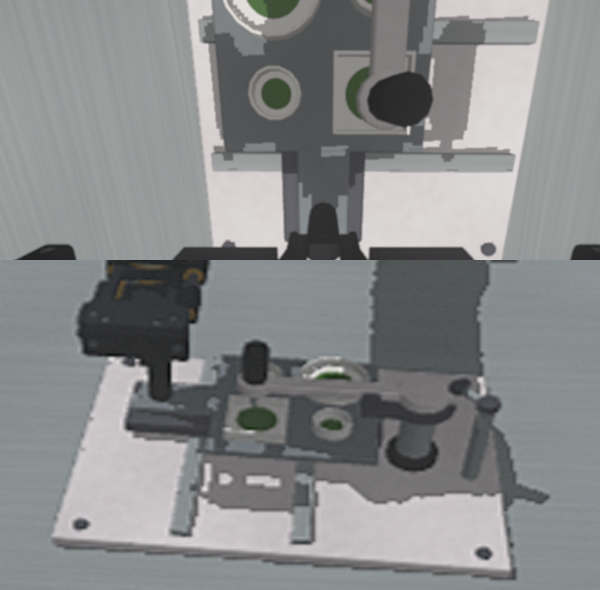

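In the wrist view the square dish's middle is at (372,93), and the pointer sits within about 3 mm of it. I'll pause there, then move to the large dish.

>>> play_rows:
  motion:
    - [0,0,0,0,0,0,0]
    - [0,0,0,0,0,0,0]
    - [0,0,0,0,0,0,0]
    - [0,0,0,0,0,0,0]
    - [0,0,0,0,0,0,0]

```text
time: 15.0
ee_pos: [0.5722, -0.0541, 0.0777]
eef_rot: [0.724, 0.69, 0.0, 0.0]
ft_force: [-2.0, 1.3, 7.0]
width: 0.0184
```

>>> play_rows:
  motion:
    - [0,0,0,0,0,0,0]
    - [0,0,0,0,0,0,0]
    - [0,0,0,0,0,0,0]
    - [0,0,0,0,0,0,0]
    - [0,0,0,0,0,0,0]

```text
time: 15.62
ee_pos: [0.5722, -0.0541, 0.0777]
eef_rot: [0.724, 0.69, 0.0, 0.0]
ft_force: [-0.6, 1.1, 7.2]
width: 0.018
```

>>> play_rows:
  motion:
    - [-0.05,0.05,0,0,0,0,0]
    - [-0.13,0.13,0,0,0,0,0]
    - [-0.22,0.22,0,0,0,0,0]
    - [-0.305,0.305,0,0,0,0,0]
    - [-0.305,0.305,0,0,0,0,0]

```text
time: 16.25
ee_pos: [0.6314, -0.1205, 0.0776]
eef_rot: [0.725, 0.689, 0.001, 0.001]
ft_force: [1.1, -1.2, 5.9]
width: 0.0181
```

```bash
python3 - <<'E'
from h import *
s=r.read_state();print(s["time"],s["ee_pos"],s["ft_force"],s["width"])
for c in("wrist","scene","top"): 
  p=look(c,["pointer","sight_grip","tray_grip","square_dish","large_dish","stand"]);save(p,c+"6")
b=cv2.imread('pics/scene6.png')[170:300,240:440]
cv2.imwrite('pics/both6.png',cv2.resize(b,(780,507),interpolation=2))
E
```

```text
16.25 [ 0.63138702 -0.12049124  0.07764005] [ 1.0648392  -1.19083037  5.90198443] 0.0180562170844065
wrist tray_grip 0.65 [322. 240.] [ 0.631  -0.1194  0.09  ]
wrist square_dish 0.9 [372.  94.] [ 0.6654 -0.0395  0.058 ]
wrist stand 0.56 [275.   8.] [0.6047 0.024  0.    ]
scene pointer 0.87 [324. 231.] [0.619  0.0266 0.068 ]
scene pointer 0.59 [141. 253.] [ 0.7109 -0.3684  0.068 ]
scene sight_grip 0.69 [322. 210.] [0.608  0.0188 0.124 ]
scene tray_grip 0.73 [258. 226.] [ 0.636  -0.1229  0.09  ]
scene square_dish 0.6 [259. 228.] [ 0.607  -0.1303  0.058 ]
scene square_dish 0.59 [300. 251.] [ 0.6751 -0.026   0.058 ]
scene large_dish 0.61 [325. 232.] [0.6112 0.0278 0.058 ]
scene stand 0.79 [326. 248.] [0.6089 0.0323 0.    ]
top pointer 0.92 [313. 184.] [0.6018 0.014  0.068 ]
top sight_grip 0.79 [308. 179.] [0.6063 0.0283 0.124 ]
top sight_grip 0.51 [206. 178.] [0.6054 0.3403 0.124 ]
top tray_grip 0.87 [356. 176.] [ 0.6244 -0.1201  0.09  ]
top square_dish 0.68 [330. 166.] [ 0.6652 -0.038   0.058 ]
top large_dish 0.8 [309. 185.] [0.6017 0.0274 0.058 ]
top stand 0.65 [308. 189.] [0.5973 0.0326 0.    ]
```

View pics/both6.png

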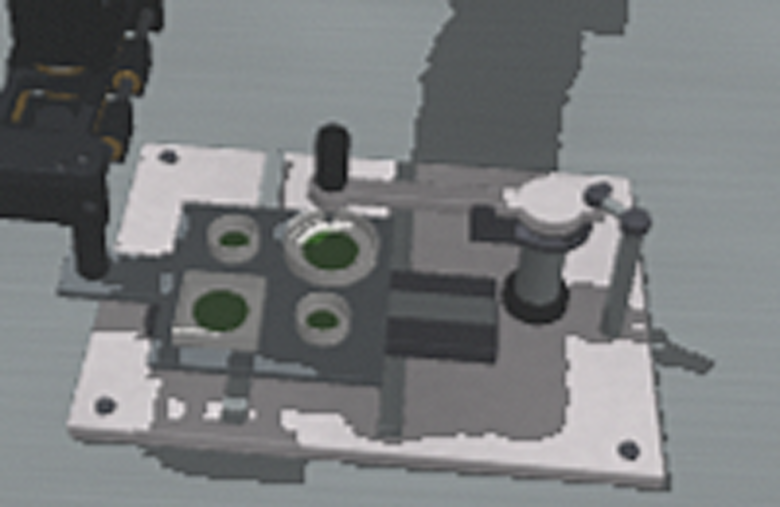

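The pointer hangs over the large dish, whose leaf is at (330,248) in the crop. The square-dish measurement puts the large dish's middle within about 3 mm of the pointer. I'll release and retreat.

>>> play_rows:
  motion:
    - [0,0,0,0,0,0,0]
    - [0,0,0,0,0,0,30]
    - [0,0,0,0,0,0,60]
    - [0,0,0,0,0,0,60]
    - [0,0,0,0,0,0,60]

```text
time: 17.92
ee_pos: [0.6299, -0.1189, 0.0768]
eef_rot: [0.724, 0.689, -0.0, -0.0]
ft_force: [-0.4, 0.2, -0.2]
width: 0.0472
```

>>> play_rows:
  motion:
    - [0,0,0,0,0,0,60]
    - [0,0,-0.15,0,0,0,60]
    - [0,0,-0.4,0,0,0,60]
    - [0,0,-0.65,0,0,0,60]
    - [0,0,-0.65,0,0,0,60]

```text
time: 18.55
ee_pos: [0.6322, -0.1188, 0.2118]
eef_rot: [0.724, 0.689, 0.002, 0.003]
ft_force: [0.1, -0.6, -0.4]
width: 0.0521
```

```bash
python3 - <<'E'
from h import *
s=r.read_state();print(s["time"],s["ee_pos"],s["ft_force"],s["width"])
for c in("wrist","scene"): 
  p=look(c,["pointer","sight_grip","sight_arm_hinge","tray_grip","square_dish","large_dish","bottle","jar","dish_stack"]);save(p,c+"7")
E
```

```text
18.55 [ 0.63221732 -0.11880743  0.21175068] [ 0.06434255 -0.60169553 -0.42248628] 0.05211436924486774
wrist pointer 0.79 [285.  32.] [0.6054 0.0226 0.068 ]
wrist sight_grip 0.93 [277.  13.] [0.6056 0.0248 0.124 ]
wrist tray_grip 0.82 [321. 181.] [ 0.6312 -0.116   0.09  ]
wrist square_dish 0.95 [348.  99.] [ 0.6632 -0.0401  0.058 ]
wrist large_dish 0.65 [288.  31.] [0.608  0.0248 0.058 ]
wrist large_dish 0.22 [318. 182.] [ 0.6274 -0.1246  0.058 ]
scene pointer 0.59 [323. 229.] [0.6118 0.0245 0.068 ]
scene sight_grip 0.74 [470. 262.] [0.7468 0.3163 0.124 ]
scene sight_arm_hinge 0.78 [382. 223.] [0.6076 0.1601 0.09  ]
scene tray_grip 0.6 [263. 224.] [ 0.6282 -0.113   0.09  ]
scene square_dish 0.56 [296. 250.] [ 0.6729 -0.0352  0.058 ]
scene large_dish 0.73 [195. 193.] [ 0.4858 -0.3192  0.058 ]
scene large_dish 0.56 [324. 232.] [0.6115 0.0273 0.058 ]
scene bottle 0.71 [470. 261.] [ 0.6329  0.3817 -0.    ]
scene jar 0.9 [196. 192.] [ 0.4098 -0.3522  0.    ]
scene dish_stack 0.59 [140. 256.] [ 0.6602 -0.4134  0.    ]
```

View pics/wrist7.png

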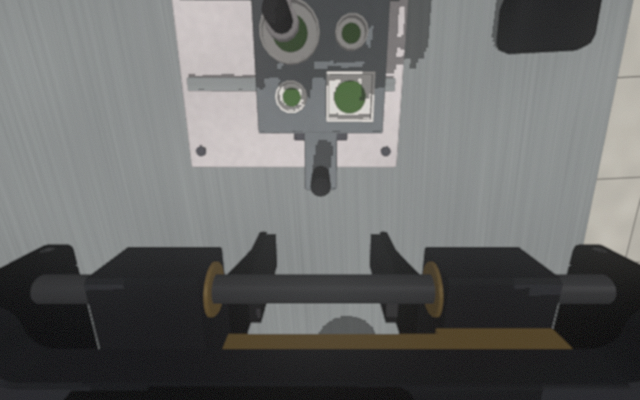

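The tray post is free at (320,182). The large dish, around (288,31), lies under the pointer at (285,32), about 3 mm off. I'll hand the job in.

```bash
python3 -c "
from h import *
print(job.close_job())"
```

```text
the job is handed in; nothing more can be done
None
```

The job is done and handed in at about 19 s of the 67 s allowed; no verdict was reported.

- **Sighting arm:** I swung it by its grip until it was home. After release and at the end, the pictures showed it lying along the stand's -y.
- **Square dish:** I slid the tray until this dish was about 3 mm from the pointer and held it there for over 1.2 s.
- **Large round dish:** I moved the tray on until this dish was about 3 mm from the pointer, then opened the gripper and lifted it clear.
- **Last checks:** The wrist camera put the pointer at (0.605, 0.023) and the large dish at (0.608, 0.025). The force reading was near zero, so the robot was touching nothing. The bottle, jar and stack were still within about 10 mm of where I first measured them, which is within the detection noise.
- **Disagreements:** Scene and top camera estimates differed from the wrist camera by up to about 10–15 mm. Some detections were plainly false, for example the scene camera reporting the bottle as the sight grip and the jar as the large dish. While swinging the arm, the post slid towards the edge of the gripper pads, with sideways forces of up to about 20 N.

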